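# Switch off, then point out the blown capacitor and its spare

### The job

The amplifier board on the bench has a blown capacitor and a trainee is to change it. First, before your hand goes near the board, switch off the outlet strip by pressing down the raised end of its red rocker; then point straight down at the blown capacitor, the one whose top has swollen into a dome, with the fingertips two or three centimetres above it for two seconds, and then in the same way at the spare in the tray that is the same size as the capacitors on the board. Come down on each from well above, touch nothing but the switch, pick nothing up, and do not point at any other capacitor.

Things in the scene. Friction and masses are not known exactly. Their poses are not given: they have to be found in the camera images.
- rocker (a joint): rocker switch of the outlet strip, rad: 0 = on (as found; the end away from the sockets, nearest the robot, stands up), 0.42 = off, pressed fully over. It stays where it is left; about 3 N on the raised end moves it. Counts as off from 0.34
- rocker_end (a point): point on the raised end of the red rocker, 13 mm from its pivot along the strip. The rocker is 28 mm long (14 mm each side of the pivot) and 21 mm wide, V-shaped, in a low grey frame. As found this end stands 5.3 mm above the pivot; pressing it straight down to the pivot's height, 49 mm above the bench (1 mm above the grey frame), turns the switch off
- strip: black mains outlet strip, 320 x 56 mm, top 46 mm above the bench, fixed, lying to the robot's left. Origin: centre of its underside. Its x axis runs along it, from the end with the red rocker (pivot at x = -118 mm) past four round sockets (x = -50, 0, 50, 100 mm) to the far end; a white plug-in adapter 92 mm high stands in the last socket. Yaw as given by its orientation
- board: audio amplifier circuit board, 160 x 210 mm, green, on 10 mm stand-offs, fixed, in the middle of the bench. Origin: centre of its underside on the bench. Its x axis points away from the robot; finned heatsink along the -x edge, top 58 mm above the bench; relays and small parts at +y; the six large capacitors stand in two rows of three, 41 x 42 mm apart, at -y
- cap_blown: the blown capacitor on the board: black can, diameter 30 mm, with a bare metal top swollen into a dome 8 mm high and torn crosswise, standing in any one of the six places. Origin: centre of its underside, 12 mm above the bench; z up
- cap_blown_top (a point): summit of the blown capacitor's dome, 53 mm above its underside
- spare_match: the spare of the same size as the board's six large capacitors: sound can, diameter 30 mm, height 45 mm, flat top, loose in one of the tray's compartments. Origin: centre of its underside, 9 mm above the bench; z up
- spare_match_top (a point): centre of its flat top
- tray: grey spares tray, 208 x 66 x 24 mm, fixed, to the robot's right, long side (its x) roughly along the robot's x; four compartments in a row, 51 mm apart, pale antistatic foam floor 9 mm above the bench, one upright spare capacitor in each, standing clear of the walls. Origin: centre of its underside
- cap_1: a sound capacitor on the board, diameter 30 mm, height 45 mm, flat top; origin: centre of its underside
- cap_2: a sound capacitor on the board, diameter 30 mm, height 45 mm, flat top; origin: centre of its underside
- cap_3: a sound capacitor on the board, diameter 30 mm, height 45 mm, flat top; origin: centre of its underside
- cap_4: a sound capacitor on the board, diameter 30 mm, height 45 mm, flat top; origin: centre of its underside
- cap_5: a sound capacitor on the board, diameter 30 mm, height 45 mm, flat top; origin: centre of its underside
- spare_slim: spare of another size in the tray, loose, diameter 20 mm, height 50 mm; origin: centre of its underside
- spare_squat: spare of another size in the tray, loose, diameter 35 mm, height 26 mm; origin: centre of its underside
- spare_small: spare of another size in the tray, loose, diameter 16 mm, height 21 mm; origin: centre of its underside
- flux_bottle: small amber bottle, 30 x 75 mm high, beside the board; bystander. Origins of bystanders: on the bench, under their middle
- screwdriver: screwdriver, 170 mm, lying between robot and board; bystander
- pliers: red-handled pliers, 150 mm, lying behind the board; bystander
- paste_jar: white jar, 48 mm wide, 42 mm high, beyond the tray; bystander
There are look-alikes about, which are no part of the job. Leave any green or purple look-alike of the spare_squat alone.

How it is judged:
By the outcome, as a careful person would: the job done as asked, in the order asked, and still so for the second after the job is handed in, with the robot touching nothing.
It also fails if it takes over 53 s, if anything falls off the work surface, if the arm or the gripper's body presses on something with over 40 N, if the wrist force passes 120 N, or if a joint passes its speed limit or range.

### The arm

A 6-joint arm with a two-finger parallel gripper is mounted at the origin on the work surface. World frame = base frame: x ahead of the robot, y to its left, z up, the work surface at z = 0. Lengths are in m, angles in rad, forces in N, time in s.
With the tool pointing down it reaches from about 0.375 to 0.975 m from the base axis. Payload 3.8 kg.
Tool frame: the origin (TCP) lies between the finger pads, 19 mm behind the fingertips; this is the grasp point; z points along the fingers, y is the line along which they close (so a half turn about z gives the same grasp; the last joint's range is limited). The gripper opens to 85 mm and grips with 20 to 120 N. Pads are 22 mm wide; open, the fingers measure 114 mm over their backs; the gripper's body (76 mm by 85 mm) begins 54 mm behind the grasp point. The pads swing forward as they close: fully open they stand 13 mm farther back than shut.
Start: joints at [-1.321, 0.264, 1.604, -0, 1.274, -0.037], TCP at [0.191, -0.647, 0.25] pointing down, gripper open.
Joint ranges: [-2.63, 2.63], [-0.94, 2.18], [0.31, 2.57], [-1.31, 4.45], [0, 2.66], [-2.55, 2.55]. Speed limits (rad/s): [2.57, 2.57, 3.14, 3.14, 3.14, 3.14].

### API

Orientations are given as a unit quaternion [w, x, y, z].
In Python, from plant import arm, eyes, workorder gives the robot as it stands. The module is installed in compiled form; this text tells all that it offers.
- The arm moves only by the tool send_rows, never from a script. Its argument "deltas" is a list of rows, each an object of numbers: "x", "y", "z": the shift along the tool's x, y, z scaled (see below); "turn": the turn about the tool's z scaled (see below). In form: [{"x": .., "y": .., "z": .., "turn": ..}, ...]. A call has 1 to 12 rows; each row is the pose to reach, as a shift and turn from the pose commanded when the call began, along the tool's axes at that moment, turning the shorter way round; what a row does not reach only later rows make up. The controller multiplies each number of a shift by 80 mm and each number of a turn by pi rad. A row lasts 1/12 s, in which the tool goes at most 41.7 mm and 7.16 degrees, less where a joint would pass 70% of its speed; a pose out of reach is approached as far as the arm can. A call with a number of a shift or a turn outside -1 to 1 is refused whole. A call with a gripper value outside its range is refused whole. "grip" is the opening, from 0 (shut) to 1 (fully open), set as the call begins (left out, the last holds). The fingers move at their own pace and stop on an object; "grip_force" is the grip in N (left out, the last holds). Time passes only in rows, so rows that repeat a pose let the fingers close. It gives the time, the measured TCP pose, the force, the opening and the grip force at its end, in the units of the state.
- arm.observe(): the state, without advancing time (a new reading comes with each control period).
- eyes.get_image(name): name is "scene" or "top"; returns a dict with "pixels" (384x512x3 uint8, blue, green, red), "range_z" (384x512 float32, m along the optical axis (not along the pixel's ray), 0 where there is no reading), "fx", "fy", "cx", "cy" (pixels), "D" ([k1, k2, p1, p2, k3] as OpenCV has them; the pictures are not rectified), "R" (3x3) and "t" (3): a world point X has camera coordinates R X + t. Camera axes: x right, y down, z forward; pixel columns grow to the right and rows downward; lengths in m; the calibration is good to about 2 mm. A picture is of the moment at which its call begins.
- workorder.close_job(): hands the job in; it is judged then, once.
The state is a dict: "time": time; "qpos": joint angles; "qd": joint speeds; "effort": joint torques, N m; "position": TCP position; "tool_rot": TCP orientation; "wrist_force": force on the tool from outside, world axes, zero at the start; "moment": the same for the moment, N m; "gripper_width": opening from 0.0 (shut) to 1.0 (fully open); "finger_force": force on a finger pad.
Only numpy, scipy, OpenCV 4.12 (cv2) and the standard library are available. Lean on these libraries where they do the work, as an engineer would, in place of code of your own. Each camera call takes 0.05 s, during which the arm holds its last target. There are 200 camera calls.

## Working session

There is one attempt and no reset: what is moved stays moved. The work goes in short steps, Python scripts to look and compute and a tool call to move; the robot and the scene stay as the last step left them, time stands still between calls to the robot, and variables do not carry over. Pictures are saved under pics/ and viewed, at most 10 in all, crops included, and the job is handed in when it is done.

Besides the shell and the picture viewer there is one more tool, called in YAML: its name, and indented under it one key for each argument. send_rows: Moves the arm, as the interface text tells. Its arguments: {"type":"object","properties":{"deltas":{"type":"array"},"grip":{"type":"number"},"grip_force":{"type":"number"}},"required":["deltas"]}

```bash
mkdir -p pics
cat > h.py <<'E'
import numpy as np, cv2, pickle
from plant import arm, eyes, workorder
def grab(n, tag):
    d=eyes.get_image(n); pickle.dump(d,open(f'{n}_{tag}.pkl','wb')); cv2.imwrite(f'pics/{n}_{tag}.png',d['pixels']); return d
def load(n,tag): return pickle.load(open(f'{n}_{tag}.pkl','rb'))
def K(d): return np.array([[d['fx'],0,d['cx']],[0,d['fy'],d['cy']],[0,0,1.]])
def plane(d,uv,z):
    "rays of pixels onto the plane at height z"
    p=cv2.undistortPoints(np.array(uv,float).reshape(-1,1,2),K(d),np.array(d['D'],float)).reshape(-1,2)
    R=np.array(d['R']);t=np.array(d['t']);c=-R.T@t
    r=np.c_[p,np.ones(len(p))]@R
    return c+r*((z-c[2])/r[:,2])[:,None]
def cloud(d):
    h,w=d['range_z'].shape;v,u=np.mgrid[:h,:w]
    p=cv2.undistortPoints(np.c_[u.ravel(),v.ravel()].astype(float).reshape(-1,1,2),K(d),np.array(d['D'],float)).reshape(-1,2)
    Z=d['range_z'].ravel();X=np.c_[p,np.ones(len(p))]*Z[:,None]
    X=(X-np.array(d['t']))@np.array(d['R']);X[Z==0]=np.nan
    return X.reshape(h,w,3)
def proj(d,X):
    return cv2.projectPoints(np.array(X,float).reshape(-1,1,3),cv2.Rodrigues(np.array(d['R']))[0],np.array(d['t'],float),K(d),np.array(d['D'],float))[0].reshape(-1,2)
E
python3 - <<'E'
from h import *
for n in('top','scene'):
    d=grab(n,'0'); R=np.array(d['R']); print(n,d['fx'],-R.T@np.array(d['t']),R[2])
print(arm.observe())
E
```

```text
top 370.71301083938846 [ 0.34343732 -0.0036112   0.96773612] [ 0.17850332  0.01182312 -0.98386827]
scene 462.4368963361827 [ 1.01571966 -0.57294604  1.04539631] [-0.39178869  0.462607   -0.79529641]
{'time': 0.1, 'qpos': array([-1.32091542e+00,  2.64713632e-01,  1.60525632e+00, -8.97005080e-07,
        1.27371380e+00, -3.68574596e-02]), 'qd': array([-8.34184146e-04, -2.88017171e-03, -2.15897806e-03, -1.08708053e-03,
       -2.48747634e-04,  9.16432475e-05]), 'effort': array([ 4.94190790e-04, -5.16705143e+01, -3.68588269e+01,  6.39502309e-05,
        6.28845170e-03, -3.94263634e-05]), 'position': array([ 0.19077539, -0.64681741,  0.24875216]), 'tool_rot': array([-1.03957525e-03,  9.89739671e-01,  1.42878586e-01, -1.11578743e-04]), 'wrist_force': array([ 0.11255613, -0.46278976, -0.08139804]), 'moment': array([-0.00163302, -0.01330123,  0.03407789]), 'finger_force': 0.0, 'gripper_width': 0.9996576824477502}
```

View pics/top_0.png

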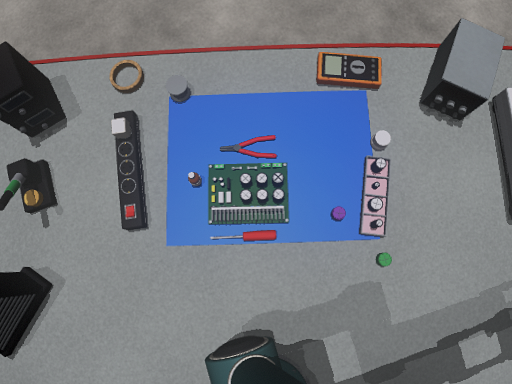

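View pics/scene_0.png

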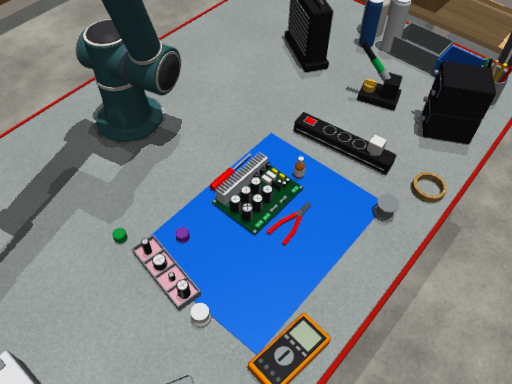

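The top view shows the red rocker near (130,211). The board's six cap tops are at about (245–278, 179/195), and the tray caps at (379,165), (375,185), (375,204) and (376,224). I'll enlarge the board and tray from both views.

Run:
```python
from h import *
t=load('top','0');s=load('scene','0')
def c(d,u,v,w,h): return cv2.resize(d['pixels'][v:v+h,u:u+w],(400,300),interpolation=cv2.INTER_CUBIC)
a=np.hstack([c(t,233,166,60,45),c(s,215,165,80,60)])
b=np.hstack([c(t,325,152,120,90),c(s,125,225,100,75)])
cv2.imwrite('pics/crop1.png',np.vstack([a,b]))
C=cloud(t)
# rocker
hsv=cv2.cvtColor(t['pixels'],cv2.COLOR_BGR2HSV)
m=((hsv[...,0]<8)|(hsv[...,0]>172))&(hsv[...,1]>150)&(hsv[...,2]>90)
n,l,st,ce=cv2.connectedComponentsWithStats(m.astype(np.uint8))
for i in range(1,n):
    if st[i,4]>20: print(st[i],ce[i],np.nanmedian(C[l==i],0))
# strip: points height .03-.06 near left
x=C[...,0];y=C[...,1];z=C[...,2]
P=C[(z>.038)&(z<.054)&(y>.15)&(y<.42)&(x>.3)&(x<.8)]
r=cv2.minAreaRect(P[:,:2].astype(np.float32));print('strip',r,len(P),np.median(P[:,2]))
# tall blobs
for lo,hi in((.045,.075),(.05,.075),(.028,.06)):
    m=(z>lo)&(z<hi)&(y<.1)&(y>-.5)&(x>.3)&(x<.8)
    n,l,st,ce=cv2.connectedComponentsWithStats(m.astype(np.uint8))
    print(lo)
    for i in range(1,n):
        if st[i,4]>8: print(st[i],ce[i].round(1),np.nanmean(C[l==i],0).round(4),np.nanmax(C[l==i],0)[2].round(4))
```

```text
[  29   43  412   21 1271] [236.09992132  49.78756884] [ 0.9530761   0.04990851 -0.00173811]
[503  46   9   4  26] [506.73076923  47.15384615] [ 0.95359781 -0.7770959  -0.00170045]
[239 135  36  11 128] [256.578125 139.734375] [0.66551787 0.00393092 0.01113313]
[239 149  37   8 133] [256.51879699 153.36842105] [0.6247116  0.00649021 0.01083721]
[126 206   8  11  73] [129.89041096 211.        ] [0.47509741 0.33277367 0.0489242 ]
[243 230  33  10 276] [259.22463768 234.94927536] [0.40717586 0.00589491 0.02277042]
strip ((0.6167569160461426, 0.2770373225212097), (0.3430057764053345, 0.21834507584571838), 10.521966934204102) 2257 0.04499441280035833
0.045
[426  81  19  23 113] [432.3  94.6] [ 0.7626 -0.4712  0.0614] 0.0749
[374 157  13  12 114] [380.  162.8] [ 0.579  -0.3103  0.0525] 0.0571
[240 173  12  12 115] [245.6 178.4] [0.5482 0.0354 0.0555] 0.06
[256 173  12  12 113] [261.7 178.2] [ 0.5473 -0.0052  0.0556] 0.0604
[273 172  11  13 110] [278.  177.9] [ 0.5462 -0.0462  0.0588] 0.0676
[240 189  12  13 115] [245.7 194.8] [0.5061 0.0359 0.0559] 0.0609
[257 189  11  12 110] [262.1 194.5
[... 1175 characters left out ...]
66 0.0353 0.0528] 0.0596
[256 173  12  13 127] [261.7 178.9] [ 0.5461 -0.0053  0.0534] 0.0599
[272 172  12  14  75] [277.4 179.8] [ 0.543  -0.0448  0.0503] 0.06
[227 178   3  11  30] [228.  182.8] [0.5433 0.0821 0.0326] 0.036
[374 182   6   5  18] [376.2 183.8] [ 0.5289 -0.3025  0.0297] 0.0318
[240 189  12  14 124] [245.8 195.3] [0.5052 0.0357 0.0544] 0.0597
[257 189  11  13 123] [262.1 195.1] [ 0.5045 -0.0049  0.0538] 0.0589
[273 189  12  13 123] [278.3 194.8] [ 0.5041 -0.0455  0.0536] 0.0593
[369 197  14  14 152] [375.7 203.7] [ 0.4763 -0.2953  0.034 ] 0.0382
[221 206  64  16 428] [250.9 211. ] [0.4657 0.0244 0.0502] 0.06
[372 219  11   9  57] [376.7 223.2] [ 0.4245 -0.2885  0.0517] 0.0596
```

View pics/crop1.png

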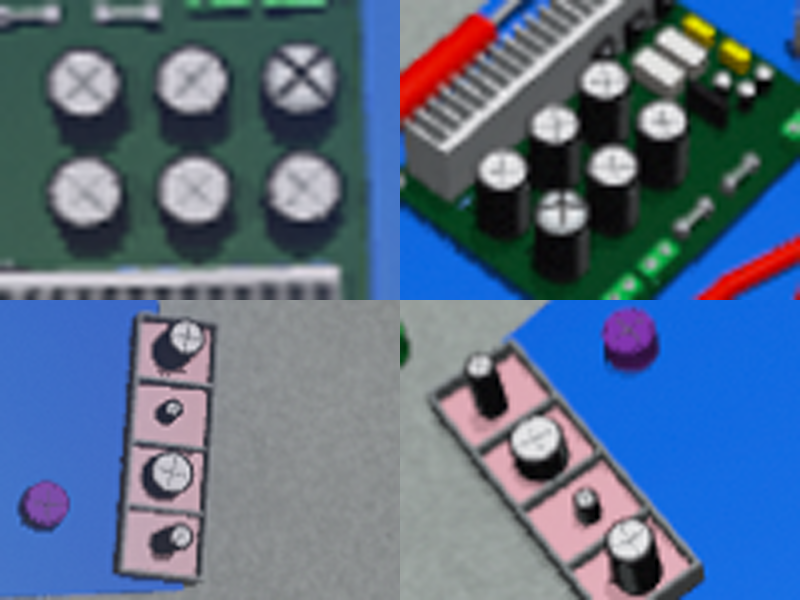

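The crop shows the blown capacitor at the far right corner of the board, about (278,178) in top: bold cross, and the cloud is highest there at 0.067. The matching spare is the far one in the tray, about (380,163): wide can, top near 0.054. Next I'll refine all three points from both views.

Run:
```python
from h import *
D={n:load(n,'0') for n in('top','scene')}
G={}
for n,d in D.items():
    hsv=cv2.cvtColor(d['pixels'],cv2.COLOR_BGR2HSV); H,S,V=cv2.split(hsv)
    C=cloud(d);z=C[...,2]
    print(n)
    for name,X,rad in(('blown',(.5467,-.046,.061),.022),('spare',(.5794,-.311,.054),.025),('cap_nb',(.505,-.0455,.057),.022)):
        uv=proj(d,X)[0]; q=plane(d,[uv],X[2])[0]
        m=(np.hypot(C[...,0]-X[0],C[...,1]-X[1])<rad)&(z>X[2]-.010)&(z<X[2]+.012)
        m2=(m&(S<70)&(V>90)).astype(np.uint8)
        # convex hull of bright top, enclosing circle
        pts=np.argwhere(m2)[:,::-1].astype(np.float32)
        W=plane(d,pts,X[2])[:,:2].astype(np.float32)
        (c,r)=cv2.minEnclosingCircle(W); bb=(W.min(0)+W.max(0))/2
        print(name,len(pts),'circ',np.round(c,4),round(r,4),'bbox',bb.round(4),(W.max(0)-W.min(0)).round(4),'zmed',np.median(z[m]).round(4))
    m=((H<8)|(H>172))&(S>120)&(V>70)&(np.hypot(C[...,0]-.475,C[...,1]-.333)<.03)
    pts=np.argwhere(m)[:,::-1].astype(np.float32); W=plane(d,pts,.05)[:,:2].astype(np.float32)
    print('rocker',len(pts),W.mean(0),cv2.minAreaRect(W),np.nanmedian(z[m]))
    P=C[(z>.04)&(z<.051)&(C[...,1]>.26)&(C[...,1]<.42)&(C[...,0]>.4)&(C[...,0]<.8)]
    n_,P=0,P[np.isfinite(P).all(1)]
    c=np.median(P[:,:2],0);
    print('strip',cv2.minAreaRect(P[:,:2].astype(np.float32)),len(P),P.min(0),P.max(0))
```

```text
top
blown 77 circ [ 0.5474 -0.0456] 0.0136 bbox [ 0.548  -0.0461] [0.0258 0.0252] zmed 0.0602
spare 87 circ [ 0.58   -0.3126] 0.0143 bbox [ 0.5807 -0.3124] [0.0267 0.0267] zmed 0.0527
cap_nb 85 circ [ 0.5061 -0.0449] 0.0132 bbox [ 0.5067 -0.0448] [0.0232 0.0251] zmed 0.0557
rocker 82 [0.4749305  0.33325443] ((0.47486647963523865, 0.333498477935791), (0.026146676391363144, 0.018445566296577454), 1.628353476524353) 0.04892888288642956
strip ((0.5919880867004395, 0.34734785556793213), (0.31768807768821716, 0.05850710719823837), 6.502801895141602) 2080 [0.43206308 0.30056763 0.04001172] [0.75047345 0.3908468  0.05098082]
scene
blown 62 circ [ 0.5544 -0.049 ] 0.0132 bbox [ 0.5541 -0.0487] [0.0244 0.0254] zmed 0.06
spare 102 circ [ 0.5826 -0.3133] 0.0152 bbox [ 0.5819 -0.3133] [0.0255 0.0301] zmed 0.0545
cap_nb 61 circ [ 0.5097 -0.0468] 0.013 bbox [ 0.5101 -0.0464] [0.0233 0.0241] zmed 0.0563
rocker 54 [0.47842816 0.3322245 ] ((0.4775007367134094, 0.3328251242637634), (0.03165539354085922, 0.02432253770530224), 2.8127739429473877) 0.05016576534161263
strip ((0.5981557965278625, 0.34429341554641724), (0.31878456473350525, 0.06087208166718483), 6.626935005187988) 1322 [0.43807017 0.29770003 0.04004149] [0.7587863  0.39010736 0.05097941]
```

Averaging the two views gives blown (0.550,−0.047), spare (0.581,−0.313), strip yaw 6.5° and rocker end (0.463,0.331). The heights and the 42 mm cap pitch both fit. I'll close the gripper, rise, and stay high while crossing to the strip.

send_rows:
  deltas:
    - {"x": 0.6,"y": -1,"z": -1,"turn": 0.055}
    - {"x": 0.6,"y": -1,"z": -1,"turn": 0.055}
    - {"x": 0.6,"y": -1,"z": -1,"turn": 0.055}
    - {"x": 0.6,"y": -1,"z": -1,"turn": 0.055}
  grip: 0

```text
time: 0.43
position: [0.2164, -0.5553, 0.3365]
tool_rot: [0.003, 0.998, 0.058, 0.002]
wrist_force: [0.4, 0.1, 2.6]
gripper_width: 0.452
finger_force: 0.0
```

send_rows:
  deltas:
    - {"x": 0.9,"y": -1,"z": -0.35,"turn": 0}
    - {"x": 0.9,"y": -1,"z": -0.35,"turn": 0}
    - {"x": 0.9,"y": -1,"z": -0.35,"turn": 0}
    - {"x": 0.9,"y": -1,"z": -0.35,"turn": 0}

```text
time: 0.77
position: [0.2795, -0.4665, 0.3599]
tool_rot: [0.0, 0.998, 0.059, 0.002]
wrist_force: [-0.5, 0.1, 0.7]
gripper_width: -0.004
finger_force: 0.0
```

send_rows:
  deltas:
    - {"x": 0.9,"y": -1,"z": -0.35,"turn": 0}
    - {"x": 0.9,"y": -1,"z": -0.35,"turn": 0}
    - {"x": 0.9,"y": -1,"z": -0.35,"turn": 0}
    - {"x": 0.9,"y": -1,"z": -0.35,"turn": 0}

```text
time: 1.1
position: [0.3417, -0.3793, 0.3876]
tool_rot: [0.0, 0.998, 0.059, 0.002]
wrist_force: [0.1, -1.4, -0.4]
gripper_width: -0.006
finger_force: 0.0
```

send_rows:
  deltas:
    - {"x": 0.9,"y": -1,"z": -0.35,"turn": 0}
    - {"x": 0.9,"y": -1,"z": -0.35,"turn": 0}
    - {"x": 0.9,"y": -1,"z": -0.35,"turn": 0}
    - {"x": 0.9,"y": -1,"z": -0.35,"turn": 0}

```text
time: 1.43
position: [0.404, -0.292, 0.4151]
tool_rot: [0.0, 0.998, 0.059, 0.001]
wrist_force: [0.8, 0.3, 0.6]
gripper_width: -0.004
finger_force: 0.0
```

send_rows:
  deltas:
    - {"x": 0.15,"y": -0.96,"z": 0,"turn": 0}
    - {"x": 0.15,"y": -0.96,"z": 0,"turn": 0}
    - {"x": 0.15,"y": -0.96,"z": 0,"turn": 0}

```text
time: 1.68
position: [0.4045, -0.2133, 0.4134]
tool_rot: [-0.001, 0.998, 0.059, -0.0]
wrist_force: [0.4, -1.0, -0.1]
gripper_width: -0.002
finger_force: 0.0
```

send_rows:
  deltas:
    - {"x": 0.15,"y": -0.96,"z": 0,"turn": 0}
    - {"x": 0.15,"y": -0.96,"z": 0,"turn": 0}
    - {"x": 0.15,"y": -0.96,"z": 0,"turn": 0}

```text
time: 1.93
position: [0.4078, -0.1357, 0.4134]
tool_rot: [-0.001, 0.998, 0.059, -0.0]
wrist_force: [0.2, -0.8, -0.3]
gripper_width: -0.001
finger_force: 0.0
```

send_rows:
  deltas:
    - {"x": 0.15,"y": -0.96,"z": 0,"turn": 0}
    - {"x": 0.15,"y": -0.96,"z": 0,"turn": 0}
    - {"x": 0.15,"y": -0.96,"z": 0,"turn": 0}

```text
time: 2.18
position: [0.4113, -0.0581, 0.4134]
tool_rot: [-0.001, 0.998, 0.059, -0.0]
wrist_force: [0.4, 0.2, -0.0]
gripper_width: -0.002
finger_force: 0.0
```

send_rows:
  deltas:
    - {"x": 0.15,"y": -0.96,"z": 0,"turn": 0}
    - {"x": 0.15,"y": -0.96,"z": 0,"turn": 0}
    - {"x": 0.15,"y": -0.96,"z": 0,"turn": 0}

```text
time: 2.43
position: [0.4147, 0.0196, 0.4133]
tool_rot: [-0.001, 0.998, 0.059, -0.0]
wrist_force: [-0.7, -0.1, -0.4]
gripper_width: 0.002
finger_force: 0.0
```

send_rows:
  deltas:
    - {"x": 0.15,"y": -0.96,"z": 0,"turn": 0}
    - {"x": 0.15,"y": -0.96,"z": 0,"turn": 0}
    - {"x": 0.15,"y": -0.96,"z": 0,"turn": 0}

```text
time: 2.68
position: [0.4182, 0.0972, 0.4131]
tool_rot: [-0.001, 0.998, 0.059, -0.0]
wrist_force: [-0.3, -0.1, 0.7]
gripper_width: 0.0
finger_force: 0.0
```

send_rows:
  deltas:
    - {"x": 0.15,"y": -0.96,"z": 0,"turn": 0}
    - {"x": 0.15,"y": -0.96,"z": 0,"turn": 0}
    - {"x": 0.15,"y": -0.96,"z": 0,"turn": 0}

```text
time: 2.93
position: [0.4216, 0.1747, 0.4129]
tool_rot: [-0.001, 0.998, 0.059, -0.001]
wrist_force: [0.3, -0.2, -0.2]
gripper_width: -0.001
finger_force: 0.0
```

send_rows:
  deltas:
    - {"x": 0.15,"y": -0.96,"z": 0,"turn": 0}
    - {"x": 0.15,"y": -0.96,"z": 0,"turn": 0}
    - {"x": 0.15,"y": -0.96,"z": 0,"turn": 0}

```text
time: 3.18
position: [0.4251, 0.2523, 0.4126]
tool_rot: [-0.001, 0.998, 0.059, -0.001]
wrist_force: [0.1, -0.9, -0.0]
gripper_width: 0.002
finger_force: 0.0
```

send_rows:
  deltas:
    - {"x": 0.15,"y": -0.96,"z": 0,"turn": 0}
    - {"x": 0.15,"y": -0.96,"z": 0,"turn": 0}
    - {"x": 0.15,"y": -0.96,"z": 0,"turn": 0}
    - {"x": 0.15,"y": -0.96,"z": 0,"turn": 0}

```text
time: 3.52
position: [0.4283, 0.3266, 0.4126]
tool_rot: [0.001, 0.998, 0.058, -0.001]
wrist_force: [-0.1, -0.2, -0.3]
gripper_width: 0.001
finger_force: 0.0
```

send_rows:
  deltas:
    - {"x": 0.42,"y": 0,"z": 1,"turn": 0}
    - {"x": 0.42,"y": 0,"z": 1,"turn": 0}
    - {"x": 0.42,"y": 0,"z": 1,"turn": 0}

```text
time: 3.77
position: [0.4603, 0.3267, 0.3257]
tool_rot: [0.004, 0.998, 0.056, -0.005]
wrist_force: [-0.2, -1.3, -1.1]
gripper_width: 0.001
finger_force: 0.0
```

send_rows:
  deltas:
    - {"x": 0,"y": 0,"z": 1,"turn": 0}
    - {"x": 0,"y": 0,"z": 1,"turn": 0}
    - {"x": 0,"y": 0,"z": 1,"turn": 0}

```text
time: 4.02
position: [0.4567, 0.3261, 0.2458]
tool_rot: [0.004, 0.998, 0.056, -0.007]
wrist_force: [-2.7, -0.5, -2.6]
gripper_width: -0.003
finger_force: 0.0
```

send_rows:
  deltas:
    - {"x": 0,"y": 0,"z": 1,"turn": 0}
    - {"x": 0,"y": 0,"z": 1,"turn": 0}
    - {"x": 0,"y": 0,"z": 1,"turn": 0}

```text
time: 4.27
position: [0.4573, 0.3274, 0.1688]
tool_rot: [0.003, 0.998, 0.057, -0.005]
wrist_force: [-2.0, -1.0, -1.8]
gripper_width: 0.004
finger_force: 0.0
```

send_rows:
  deltas:
    - {"x": 0,"y": 0,"z": 0.65,"turn": 0}
    - {"x": 0,"y": 0,"z": 0.65,"turn": 0}
    - {"x": 0,"y": 0,"z": 0.65,"turn": 0}
    - {"x": 0,"y": 0,"z": 0.65,"turn": 0}

```text
time: 4.6
position: [0.4616, 0.3313, 0.1244]
tool_rot: [-0.0, 0.998, 0.057, 0.001]
wrist_force: [0.2, 0.3, 0.4]
gripper_width: -0.001
finger_force: 0.0
```

Run:
```python
from h import *
p=arm.observe()['position'];print(p)
O=[]
for n in('top','scene'):
    d=grab(n,'1'); C=cloud(d)
    X=np.array([[.4765,.333,.049],[.4636,.3315,.054],p+[0,0,-.019]]);uv=proj(d,X);print(n,uv.round(1))
    u,v=uv[0].astype(int);c=cv2.resize(d['pixels'][v-38:v+37,u-50:u+50],(800,600),interpolation=cv2.INTER_CUBIC)
    for k,q in enumerate(uv): cv2.circle(c,tuple(int(a) for a in (q-[u-50,v-38]+.5)*8),4,[(255,255,0),(0,255,0),(255,0,255)][k],-1)
    O.append(cv2.resize(c,(400,300)))
    m=(np.hypot(C[...,0]-p[0],C[...,1]-p[1])<.03)&(C[...,2]>.065)
    print('hand pts: n,minz',m.sum(),np.sort(C[m][:,2])[:8].round(4), C[m][C[m][:,2]<p[2]+.01].mean(0) if m.any() else '')
cv2.imwrite('pics/rock.png',np.hstack(O))
```

```text
[0.46160075 0.33127518 0.124447  ]
top [[129.8 210.4]
 [129.6 215.2]
 [122.1 213.4]]
hand pts: n,minz 1290 [0.1107 0.1111 0.1125 0.1144 0.1153 0.1158 0.116  0.1189] [0.45039378 0.32924435 0.12150367]
scene [[309.5 119.7]
 [306.  116.9]
 [307.1 104.1]]
hand pts: n,minz 238 [0.1059 0.1068 0.1073 0.1076 0.1106 0.1117 0.1136 0.1137] [0.47017611 0.32466683 0.12191346]
```

View pics/rock.png

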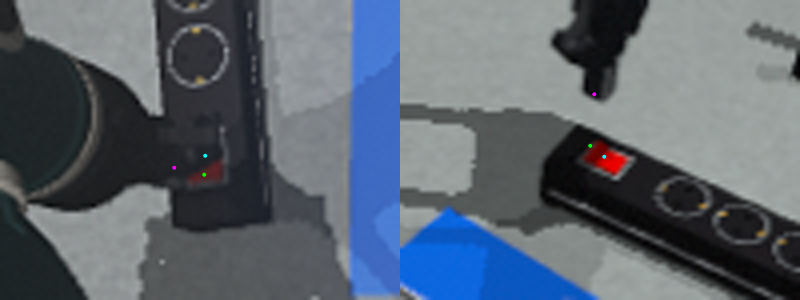

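The fingertip is centred above the raised end (scene crop tip at about (598,95), rocker just below it). Now I'll lower to just above it.

send_rows:
  deltas:
    - {"x": 0,"y": 0,"z": 0.3,"turn": 0}
    - {"x": 0,"y": 0,"z": 0.59,"turn": 0}
    - {"x": 0,"y": 0,"z": 0.59,"turn": 0}
    - {"x": 0,"y": 0,"z": 0.59,"turn": 0}
    - {"x": 0,"y": 0,"z": 0.59,"turn": 0}

```text
time: 5.12
position: [0.4617, 0.3319, 0.077]
tool_rot: [-0.001, 0.998, 0.057, 0.001]
wrist_force: [0.1, 0.9, 0.1]
gripper_width: 0.004
finger_force: 0.0
```

send_rows:
  deltas:
    - {"x": 0,"y": 0,"z": 0,"turn": 0}

```text
time: 5.2
position: [0.462, 0.3321, 0.0772]
tool_rot: [-0.001, 0.998, 0.057, 0.002]
wrist_force: [0.1, -0.3, -0.0]
gripper_width: 0.002
finger_force: 0.0
```

send_rows:
  deltas:
    - {"x": 0,"y": 0,"z": 0.03,"turn": 0}
    - {"x": 0,"y": 0,"z": 0.06,"turn": 0}
    - {"x": 0,"y": 0,"z": 0.08,"turn": 0}
    - {"x": 0,"y": 0,"z": 0.08,"turn": 0}
    - {"x": 0,"y": 0,"z": 0.08,"turn": 0}

```text
time: 5.62
position: [0.4608, 0.3316, 0.0688]
tool_rot: [-0.0, 0.998, 0.057, 0.0]
wrist_force: [-0.0, 1.4, 3.0]
gripper_width: -0.0
finger_force: 1.3
```

send_rows:
  deltas:
    - {"x": 0,"y": 0,"z": 0.015,"turn": 0}
    - {"x": 0,"y": 0,"z": 0.015,"turn": 0}
    - {"x": 0,"y": 0,"z": 0.015,"turn": 0}

```text
time: 5.87
position: [0.4608, 0.3316, 0.0677]
tool_rot: [-0.0, 0.998, 0.057, 0.0]
wrist_force: [-1.5, 3.1, 4.1]
gripper_width: 0.001
finger_force: 2.5
```

send_rows:
  deltas:
    - {"x": 0,"y": 0,"z": 0.01,"turn": 0}
    - {"x": 0,"y": 0,"z": 0.01,"turn": 0}
    - {"x": 0,"y": 0,"z": 0.01,"turn": 0}

```text
time: 6.12
position: [0.4609, 0.3316, 0.0676]
tool_rot: [-0.0, 0.998, 0.057, 0.0]
wrist_force: [-3.2, 0.4, 9.7]
gripper_width: 0.003
finger_force: 4.8
```

The force rose to 10 N at tip height 48.6 mm, which is the end stop. I'll lift and check.

send_rows:
  deltas:
    - {"x": 0,"y": 0,"z": -0.3,"turn": 0}
    - {"x": 0,"y": 0,"z": -0.7,"turn": 0}
    - {"x": 0,"y": 0,"z": -1,"turn": 0}
    - {"x": 0,"y": 0,"z": -1,"turn": 0}

```text
time: 6.45
position: [0.4635, 0.3325, 0.1516]
tool_rot: [-0.002, 0.998, 0.057, 0.004]
wrist_force: [0.1, -0.0, 0.4]
gripper_width: 0.001
finger_force: 0.0
```

send_rows:
  deltas:
    - {"x": 0,"y": 0,"z": -1,"turn": 0}
    - {"x": 0,"y": 0,"z": -1,"turn": 0}
    - {"x": 0,"y": 0,"z": -1,"turn": 0}

```text
time: 6.7
position: [0.4642, 0.3329, 0.234]
tool_rot: [-0.003, 0.998, 0.057, 0.005]
wrist_force: [0.5, 1.2, 1.9]
gripper_width: 0.001
finger_force: 0.0
```

send_rows:
  deltas:
    - {"x": -0.3,"y": 0,"z": -1,"turn": 0}
    - {"x": -0.3,"y": 0,"z": -1,"turn": 0}
    - {"x": -0.3,"y": 0,"z": -1,"turn": 0}
    - {"x": -0.3,"y": 0,"z": -1,"turn": 0}

```text
time: 7.03
position: [0.4377, 0.3289, 0.309]
tool_rot: [-0.001, 0.998, 0.057, 0.003]
wrist_force: [0.0, -0.0, -0.0]
gripper_width: -0.003
finger_force: 0.0
```

Run:
```python
from h import *
p=arm.observe()['position'];print(p)
O=[]
for n in('top','scene'):
    d=grab(n,'2');a=load(n,'0')
    u,v=proj(d,[.4765,.333,.049])[0].astype(int)
    for e in(a,d): O.append(cv2.resize(e['pixels'][v-19:v+18,u-25:u+25],(400,296),interpolation=cv2.INTER_CUBIC))
    C=cloud(d);
cv2.imwrite('pics/rock2.png',np.vstack([np.hstack(O[:2]),np.hstack(O[2:])]))
```

```text
[0.43774929 0.3288899  0.30902748]
```

View pics/rock2.png

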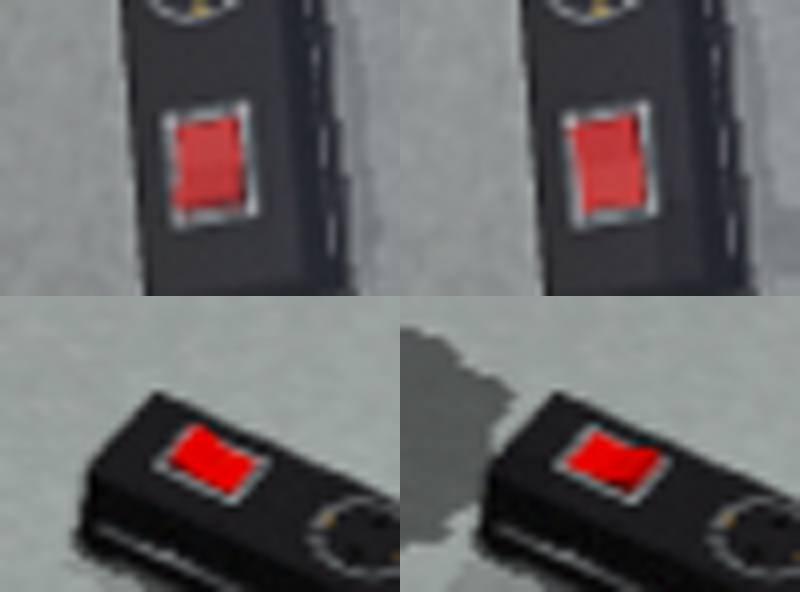

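The rocker is flipped in both views: the near end is now down and the far end up. Now to the blown capacitor, staying high.

send_rows:
  deltas:
    - {"x": 0.17,"y": 0.96,"z": -0.4,"turn": 0}
    - {"x": 0.17,"y": 0.96,"z": -0.4,"turn": 0}
    - {"x": 0.17,"y": 0.96,"z": -0.4,"turn": 0}

```text
time: 7.38
position: [0.4609, 0.249, 0.3387]
tool_rot: [0.002, 0.998, 0.055, 0.001]
wrist_force: [0.9, -0.4, 0.9]
gripper_width: 0.0
finger_force: 0.0
```

send_rows:
  deltas:
    - {"x": 0.17,"y": 0.96,"z": 0,"turn": 0}
    - {"x": 0.17,"y": 0.96,"z": 0,"turn": 0}
    - {"x": 0.17,"y": 0.96,"z": 0,"turn": 0}

```text
time: 7.63
position: [0.4819, 0.1736, 0.3356]
tool_rot: [0.002, 0.999, 0.055, -0.002]
wrist_force: [0.3, 0.3, -0.1]
gripper_width: 0.007
finger_force: 0.0
```

send_rows:
  deltas:
    - {"x": 0.17,"y": 0.96,"z": 0,"turn": 0}
    - {"x": 0.17,"y": 0.96,"z": 0,"turn": 0}
    - {"x": 0.17,"y": 0.96,"z": 0,"turn": 0}

```text
time: 7.88
position: [0.504, 0.0992, 0.3357]
tool_rot: [0.002, 0.999, 0.055, -0.002]
wrist_force: [0.0, 0.4, -0.5]
gripper_width: -0.0
finger_force: 0.0
```

send_rows:
  deltas:
    - {"x": 0.17,"y": 0.96,"z": 0,"turn": 0}
    - {"x": 0.17,"y": 0.96,"z": 0,"turn": 0}
    - {"x": 0.17,"y": 0.96,"z": 0,"turn": 0}

```text
time: 8.13
position: [0.5263, 0.0248, 0.3357]
tool_rot: [0.002, 0.999, 0.055, -0.002]
wrist_force: [0.4, -0.3, 0.2]
gripper_width: -0.002
finger_force: 0.0
```

send_rows:
  deltas:
    - {"x": 0.17,"y": 0.96,"z": 0,"turn": 0}
    - {"x": 0.17,"y": 0.96,"z": 0,"turn": 0}
    - {"x": 0.17,"y": 0.96,"z": 0,"turn": 0}
    - {"x": 0.17,"y": 0.96,"z": 0,"turn": 0}
    - {"x": 0.17,"y": 0.96,"z": 0,"turn": 0}

```text
time: 8.55
position: [0.5474, -0.0447, 0.3366]
tool_rot: [-0.001, 0.998, 0.057, -0.002]
wrist_force: [0.8, -0.2, -0.1]
gripper_width: -0.001
finger_force: 0.0
```

send_rows:
  deltas:
    - {"x": 0.03,"y": 0.03,"z": 0.4,"turn": 0}
    - {"x": 0.03,"y": 0.03,"z": 0.8,"turn": 0}
    - {"x": 0.03,"y": 0.03,"z": 1,"turn": 0}
    - {"x": 0.03,"y": 0.03,"z": 1,"turn": 0}
    - {"x": 0.03,"y": 0.03,"z": 1,"turn": 0}

```text
time: 8.97
position: [0.5494, -0.046, 0.257]
tool_rot: [-0.001, 0.998, 0.058, -0.002]
wrist_force: [-0.4, 0.2, 0.8]
gripper_width: 0.002
finger_force: 0.0
```

send_rows:
  deltas:
    - {"x": 0,"y": 0,"z": 0.4,"turn": 0}
    - {"x": 0,"y": 0,"z": 0.7,"turn": 0}
    - {"x": 0,"y": 0,"z": 0.7,"turn": 0}
    - {"x": 0,"y": 0,"z": 0.7,"turn": 0}
    - {"x": 0,"y": 0,"z": 0.7,"turn": 0}

```text
time: 9.38
position: [0.552, -0.0473, 0.205]
tool_rot: [0.0, 0.998, 0.057, 0.002]
wrist_force: [-0.3, 0.5, 0.3]
gripper_width: 0.002
finger_force: 0.0
```

Run:
```python
from h import *
p=arm.observe()['position'];print(p)
O=[]
for n in('top','scene'):
    d=grab(n,'3');t=p+[0,0,-.019]
    X=np.array([[.55,-.047,.065],t]);uv=proj(d,X);print(n,uv.round(1))
    u,v=uv[0].astype(int)-[0,8];c=cv2.resize(d['pixels'][v-30:v+30,u-40:u+40],(800,600),interpolation=cv2.INTER_CUBIC)
    for k,q in enumerate(uv): cv2.circle(c,tuple(int(a) for a in (q-[u-40,v-30]+.5)*10),5,[(0,255,0),(255,0,255)][k],-1)
    O.append(cv2.resize(c,(400,300)))
cv2.imwrite('pics/blown.png',np.hstack(O))
```

```text
[ 0.55203562 -0.04732125  0.20496419]
top [[278.3 175.8]
 [280.6 162.4]]
scene [[246.2 204.9]
 [246.5 176. ]]
```

View pics/blown.png

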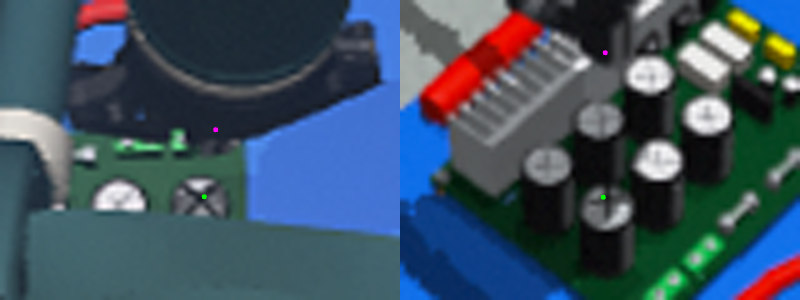

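The tip is directly above the domed capacitor in the scene view (dome at crop (606,208), tip at (602,55)), offset about 1 px. Descending to hover and hold.

send_rows:
  deltas:
    - {"x": -0.02,"y": 0,"z": 0.35,"turn": 0}
    - {"x": -0.02,"y": 0,"z": 0.7,"turn": 0}
    - {"x": -0.02,"y": 0,"z": 0.7,"turn": 0}
    - {"x": -0.02,"y": 0,"z": 0.7,"turn": 0}

```text
time: 9.82
position: [0.5484, -0.0477, 0.1463]
tool_rot: [-0.0, 0.998, 0.057, -0.001]
wrist_force: [1.2, -0.3, 1.0]
gripper_width: -0.0
finger_force: 0.0
```

send_rows:
  deltas:
    - {"x": 0,"y": 0,"z": 0.25,"turn": 0}
    - {"x": 0,"y": 0,"z": 0.48,"turn": 0}
    - {"x": 0,"y": 0,"z": 0.48,"turn": 0}
    - {"x": 0,"y": 0,"z": 0.48,"turn": 0}
    - {"x": 0,"y": 0,"z": 0.48,"turn": 0}

```text
time: 10.23
position: [0.5506, -0.0479, 0.1104]
tool_rot: [0.0, 0.998, 0.057, 0.002]
wrist_force: [-0.4, -0.4, 0.2]
gripper_width: -0.0
finger_force: 0.0
```

Tip height is 0.0914, about 26 mm above the dome. Holding for more than 2 s.

send_rows:
  deltas:
    - {"z": 0}
    - {"z": 0}
    - {"z": 0}
    - {"z": 0}
    - {"z": 0}
    - {"z": 0}
    - {"z": 0}
    - {"z": 0}
    - {"z": 0}
    - {"z": 0}
    - {"z": 0}
    - {"z": 0}

```text
schema error: expected keys x, y, z, turn
```

send_rows:
  deltas:
    - {"z": 0}
    - {"z": 0}
    - {"z": 0}
    - {"z": 0}
    - {"z": 0}
    - {"z": 0}
    - {"z": 0}
    - {"z": 0}
    - {"z": 0}
    - {"z": 0}
    - {"z": 0}
    - {"z": 0}

```text
schema error: expected keys x, y, z, turn
```

send_rows:
  deltas:
    - {"z": 0}
    - {"z": 0}
    - {"z": 0}
    - {"z": 0}
    - {"z": 0}
    - {"z": 0}
    - {"z": 0}
    - {"z": 0}
    - {"z": 0}

```text
schema error: expected keys x, y, z, turn
```

send_rows:
  deltas:
    - {"x": 0,"y": 0,"z": 0,"turn": 0}
    - {"x": 0,"y": 0,"z": 0,"turn": 0}
    - {"x": 0,"y": 0,"z": 0,"turn": 0}
    - {"x": 0,"y": 0,"z": 0,"turn": 0}
    - {"x": 0,"y": 0,"z": 0,"turn": 0}
    - {"x": 0,"y": 0,"z": 0,"turn": 0}
    - {"x": 0,"y": 0,"z": 0,"turn": 0}
    - {"x": 0,"y": 0,"z": 0,"turn": 0}
    - {"x": 0,"y": 0,"z": 0,"turn": 0}
    - {"x": 0,"y": 0,"z": 0,"turn": 0}
    - {"x": 0,"y": 0,"z": 0,"turn": 0}
    - {"x": 0,"y": 0,"z": 0,"turn": 0}

```text
time: 11.23
position: [0.549, -0.0477, 0.108]
tool_rot: [-0.0, 0.998, 0.057, -0.0]
wrist_force: [-0.1, -0.4, 0.4]
gripper_width: -0.001
finger_force: 0.0
```

send_rows:
  deltas:
    - {"x": 0,"y": 0,"z": 0,"turn": 0}
    - {"x": 0,"y": 0,"z": 0,"turn": 0}
    - {"x": 0,"y": 0,"z": 0,"turn": 0}
    - {"x": 0,"y": 0,"z": 0,"turn": 0}
    - {"x": 0,"y": 0,"z": 0,"turn": 0}
    - {"x": 0,"y": 0,"z": 0,"turn": 0}
    - {"x": 0,"y": 0,"z": 0,"turn": 0}
    - {"x": 0,"y": 0,"z": 0,"turn": 0}
    - {"x": 0,"y": 0,"z": 0,"turn": 0}
    - {"x": 0,"y": 0,"z": 0,"turn": 0}
    - {"x": 0,"y": 0,"z": 0,"turn": 0}
    - {"x": 0,"y": 0,"z": 0,"turn": 0}

```text
time: 12.23
position: [0.549, -0.0477, 0.108]
tool_rot: [-0.0, 0.998, 0.057, 0.0]
wrist_force: [-0.7, 0.5, -0.7]
gripper_width: -0.002
finger_force: 0.0
```

send_rows:
  deltas:
    - {"x": 0,"y": 0,"z": 0,"turn": 0}
    - {"x": 0,"y": 0,"z": 0,"turn": 0}
    - {"x": 0,"y": 0,"z": 0,"turn": 0}
    - {"x": 0,"y": 0,"z": 0,"turn": 0}
    - {"x": 0,"y": 0,"z": 0,"turn": 0}
    - {"x": 0,"y": 0,"z": 0,"turn": 0}
    - {"x": 0,"y": 0,"z": 0,"turn": 0}
    - {"x": 0,"y": 0,"z": 0,"turn": 0}
    - {"x": 0,"y": 0,"z": 0,"turn": 0}

```text
time: 12.98
position: [0.549, -0.0478, 0.108]
tool_rot: [0.0, 0.998, 0.057, 0.0]
wrist_force: [-0.2, -0.3, 0.4]
gripper_width: 0.0
finger_force: 0.0
```

Run:
```python
from h import *
p=arm.observe()['position'];print(p)
d=grab('scene','4');X=np.array([[.55,-.047,.065],p+[0,0,-.019]]);uv=proj(d,X);print(uv.round(1))
u,v=uv[0].astype(int)-[0,5];cv2.imwrite('pics/blown2.png',cv2.resize(d['pixels'][v-24:v+24,u-32:u+32],(512,384),interpolation=cv2.INTER_CUBIC))
```

```text
[ 0.54898787 -0.04775138  0.10798224]
[[246.2 204.9]
 [245.6 199.4]]
```

View pics/blown2.png

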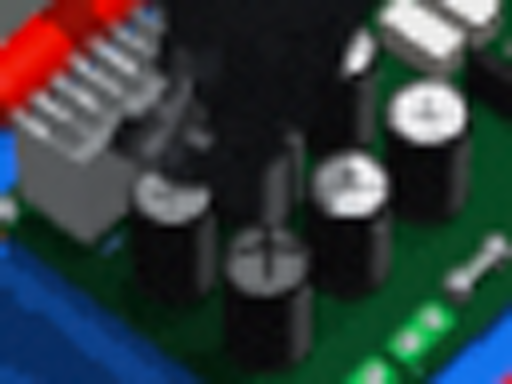

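The tip is over the dome, maybe 2–3 mm short (tip about (255,215), dome about (265,258)). There is time to spare, so I'll trim by 2 mm and hold again.

send_rows:
  deltas:
    - {"x": 0.03,"y": 0,"z": 0,"turn": 0}
    - {"x": 0.03,"y": 0,"z": 0,"turn": 0}
    - {"x": 0.03,"y": 0,"z": 0,"turn": 0}
    - {"x": 0.03,"y": 0,"z": 0,"turn": 0}
    - {"x": 0.03,"y": 0,"z": 0,"turn": 0}
    - {"x": 0.03,"y": 0,"z": 0,"turn": 0}
    - {"x": 0.03,"y": 0,"z": 0,"turn": 0}
    - {"x": 0.03,"y": 0,"z": 0,"turn": 0}
    - {"x": 0.03,"y": 0,"z": 0,"turn": 0}
    - {"x": 0.03,"y": 0,"z": 0,"turn": 0}
    - {"x": 0.03,"y": 0,"z": 0,"turn": 0}
    - {"x": 0.03,"y": 0,"z": 0,"turn": 0}

```text
time: 14.03
position: [0.5514, -0.0475, 0.108]
tool_rot: [-0.0, 0.998, 0.057, 0.0]
wrist_force: [-0.6, 0.3, -0.6]
gripper_width: -0.001
finger_force: 0.0
```

send_rows:
  deltas:
    - {"x": 0,"y": 0,"z": 0,"turn": 0}
    - {"x": 0,"y": 0,"z": 0,"turn": 0}
    - {"x": 0,"y": 0,"z": 0,"turn": 0}
    - {"x": 0,"y": 0,"z": 0,"turn": 0}
    - {"x": 0,"y": 0,"z": 0,"turn": 0}
    - {"x": 0,"y": 0,"z": 0,"turn": 0}
    - {"x": 0,"y": 0,"z": 0,"turn": 0}
    - {"x": 0,"y": 0,"z": 0,"turn": 0}
    - {"x": 0,"y": 0,"z": 0,"turn": 0}
    - {"x": 0,"y": 0,"z": 0,"turn": 0}
    - {"x": 0,"y": 0,"z": 0,"turn": 0}
    - {"x": 0,"y": 0,"z": 0,"turn": 0}

```text
time: 15.03
position: [0.5514, -0.0475, 0.108]
tool_rot: [-0.0, 0.998, 0.057, 0.0]
wrist_force: [1.2, -0.8, 0.1]
gripper_width: -0.0
finger_force: 0.0
```

send_rows:
  deltas:
    - {"x": 0,"y": 0,"z": 0,"turn": 0}
    - {"x": 0,"y": 0,"z": 0,"turn": 0}
    - {"x": 0,"y": 0,"z": 0,"turn": 0}
    - {"x": 0,"y": 0,"z": 0,"turn": 0}
    - {"x": 0,"y": 0,"z": 0,"turn": 0}
    - {"x": 0,"y": 0,"z": 0,"turn": 0}

```text
time: 15.53
position: [0.5514, -0.0475, 0.108]
tool_rot: [-0.0, 0.998, 0.057, -0.0]
wrist_force: [-1.1, -0.6, 0.1]
gripper_width: 0.002
finger_force: 0.0
```

send_rows:
  deltas:
    - {"x": 0,"y": 0,"z": -0.4,"turn": 0}
    - {"x": 0,"y": 0,"z": -0.8,"turn": 0}
    - {"x": 0,"y": 0,"z": -1,"turn": 0}
    - {"x": 0,"y": 0,"z": -1,"turn": 0}

```text
time: 15.87
position: [0.5547, -0.0479, 0.1933]
tool_rot: [0.001, 0.998, 0.057, 0.005]
wrist_force: [0.8, 0.1, 0.9]
gripper_width: 0.004
finger_force: 0.0
```

send_rows:
  deltas:
    - {"x": 0,"y": 0,"z": -1,"turn": 0}
    - {"x": 0,"y": 0,"z": -1,"turn": 0}
    - {"x": 0,"y": 0,"z": -1,"turn": 0}

```text
time: 16.12
position: [0.5553, -0.048, 0.2758]
tool_rot: [0.001, 0.998, 0.057, 0.006]
wrist_force: [1.3, -1.0, 1.0]
gripper_width: -0.003
finger_force: 0.0
```

send_rows:
  deltas:
    - {"x": 0,"y": 0,"z": -0.5,"turn": 0}
    - {"x": 0,"y": 0,"z": -0.5,"turn": 0}
    - {"x": 0,"y": 0,"z": -0.5,"turn": 0}
    - {"x": 0,"y": 0,"z": -0.5,"turn": 0}

```text
time: 16.45
position: [0.5512, -0.0475, 0.3071]
tool_rot: [-0.0, 0.998, 0.057, -0.0]
wrist_force: [-0.5, 0.1, -0.2]
gripper_width: 0.001
finger_force: 0.0
```

send_rows:
  deltas:
    - {"x": 0,"y": 0.83,"z": 0,"turn": 0}
    - {"x": 0,"y": 0.83,"z": 0,"turn": 0}
    - {"x": 0,"y": 0.83,"z": 0,"turn": 0}

```text
time: 16.7
position: [0.5583, -0.1168, 0.3053]
tool_rot: [0.001, 0.998, 0.056, -0.002]
wrist_force: [0.3, 0.2, -0.6]
gripper_width: 0.002
finger_force: 0.0
```

send_rows:
  deltas:
    - {"x": 0,"y": 0.83,"z": 0,"turn": 0}
    - {"x": 0,"y": 0.83,"z": 0,"turn": 0}
    - {"x": 0,"y": 0.83,"z": 0,"turn": 0}

```text
time: 16.95
position: [0.5659, -0.1827, 0.3054]
tool_rot: [0.0, 0.998, 0.055, -0.002]
wrist_force: [-0.0, 0.2, -0.3]
gripper_width: -0.001
finger_force: 0.0
```

send_rows:
  deltas:
    - {"x": 0,"y": 0.83,"z": 0,"turn": 0}
    - {"x": 0,"y": 0.83,"z": 0,"turn": 0}
    - {"x": 0,"y": 0.83,"z": 0,"turn": 0}

```text
time: 17.2
position: [0.5736, -0.2483, 0.3056]
tool_rot: [0.0, 0.998, 0.055, -0.001]
wrist_force: [-0.3, -0.2, 0.2]
gripper_width: -0.002
finger_force: 0.0
```

send_rows:
  deltas:
    - {"x": 0,"y": 0.83,"z": 0,"turn": 0}
    - {"x": 0,"y": 0.83,"z": 0,"turn": 0}
    - {"x": 0,"y": 0.83,"z": 0,"turn": 0}
    - {"x": 0,"y": 0.83,"z": 0,"turn": 0}
    - {"x": 0,"y": 0.83,"z": 0,"turn": 0}
    - {"x": 0,"y": 0.83,"z": 0,"turn": 0}

```text
time: 17.7
position: [0.5815, -0.3095, 0.3073]
tool_rot: [-0.001, 0.998, 0.058, -0.0]
wrist_force: [-0.5, 0.7, 0.3]
gripper_width: -0.003
finger_force: 0.0
```

Run:
```python
from h import *
p=arm.observe()['position'];print(p)
d=grab('scene','5');X=np.array([[.5815,-.313,.054],p+[0,0,-.019]]);uv=proj(d,X);print(uv.round(1))
lo=uv.min(0).astype(int)-[30,20];hi=uv.max(0).astype(int)+[30,20]
c=d['pixels'][lo[1]:hi[1],lo[0]:hi[0]];s=min(500/c.shape[0],6);c=cv2.resize(c,None,fx=s,fy=s,interpolation=cv2.INTER_CUBIC)
for k,q in enumerate(uv): cv2.circle(c,tuple(int(a) for a in (q-lo+.5)*s),3,[(0,255,0),(255,0,255)][k],-1)
cv2.imwrite('pics/spare.png',c)
```

```text
[ 0.58146579 -0.30946797  0.3073409 ]
[[181.5 284.3]
 [168.7 229.4]]
```

View pics/spare.png

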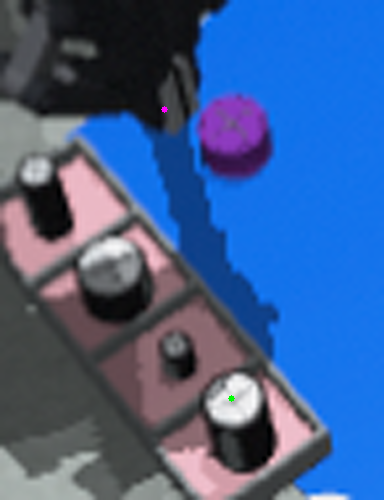

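The computed point (crop (231,398)) lies in the middle of the matching spare's top. Descending.

send_rows:
  deltas:
    - {"x": 0,"y": 0.04,"z": 0.4,"turn": 0}
    - {"x": 0,"y": 0.04,"z": 0.8,"turn": 0}
    - {"x": 0,"y": 0.04,"z": 1,"turn": 0}
    - {"x": 0,"y": 0.04,"z": 1,"turn": 0}
    - {"x": 0,"y": 0.04,"z": 1,"turn": 0}

```text
time: 18.17
position: [0.5814, -0.3131, 0.227]
tool_rot: [-0.001, 0.998, 0.057, -0.001]
wrist_force: [0.4, -1.4, 0.4]
gripper_width: -0.001
finger_force: 0.0
```

send_rows:
  deltas:
    - {"x": 0,"y": 0,"z": 0.4,"turn": 0}
    - {"x": 0,"y": 0,"z": 0.8,"turn": 0}
    - {"x": 0,"y": 0,"z": 1,"turn": 0}
    - {"x": 0,"y": 0,"z": 1,"turn": 0}
    - {"x": 0,"y": 0,"z": 1,"turn": 0}

```text
time: 18.58
position: [0.5826, -0.3144, 0.1493]
tool_rot: [0.0, 0.998, 0.057, 0.0]
wrist_force: [0.5, -1.2, 0.7]
gripper_width: 0.002
finger_force: 0.0
```

send_rows:
  deltas:
    - {"x": 0,"y": 0,"z": 0.3,"turn": 0}
    - {"x": 0,"y": 0,"z": 0.6,"turn": 0}
    - {"x": 0,"y": 0,"z": 0.6,"turn": 0}
    - {"x": 0,"y": 0,"z": 0.6,"turn": 0}
    - {"x": 0,"y": 0,"z": 0.6,"turn": 0}
    - {"x": 0,"y": 0,"z": 0.6,"turn": 0}
    - {"x": 0,"y": 0,"z": 0.6,"turn": 0}

```text
time: 19.17
position: [0.5834, -0.3154, 0.1026]
tool_rot: [0.001, 0.998, 0.057, 0.002]
wrist_force: [0.2, 0.7, 0.2]
gripper_width: 0.001
finger_force: 0.0
```

Run:
```python
from h import *
p=arm.observe()['position'];print(p)
d=grab('scene','6');X=np.array([[.5815,-.313,.054],p+[0,0,-.019]]);uv=proj(d,X);print(uv.round(1))
u,v=uv[0].astype(int)-[0,5];cv2.imwrite('pics/spare2.png',cv2.resize(d['pixels'][v-24:v+24,u-32:u+32],(512,384),interpolation=cv2.INTER_CUBIC))
```

```text
[ 0.58342576 -0.31536337  0.10260529]
[[181.5 284.3]
 [179.8 279.7]]
```

View pics/spare2.png

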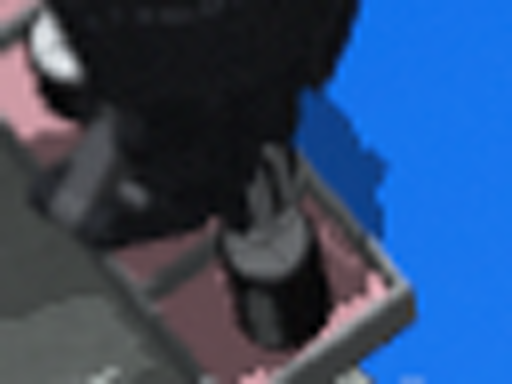

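The tip is right over the spare's top (tip about (268,222), top about (265,240)). I'll lower 3 mm and hold.

send_rows:
  deltas:
    - {"x": 0,"y": 0,"z": 0.03,"turn": 0}
    - {"x": 0,"y": 0,"z": 0.03,"turn": 0}
    - {"x": 0,"y": 0,"z": 0.03,"turn": 0}
    - {"x": 0,"y": 0,"z": 0.03,"turn": 0}
    - {"x": 0,"y": 0,"z": 0.03,"turn": 0}
    - {"x": 0,"y": 0,"z": 0.03,"turn": 0}
    - {"x": 0,"y": 0,"z": 0.03,"turn": 0}
    - {"x": 0,"y": 0,"z": 0.03,"turn": 0}

```text
time: 19.88
position: [0.5819, -0.3145, 0.0975]
tool_rot: [-0.0, 0.998, 0.057, -0.0]
wrist_force: [0.3, -0.4, 0.9]
gripper_width: -0.004
finger_force: 0.0
```

send_rows:
  deltas:
    - {"x": 0,"y": 0,"z": 0,"turn": 0}
    - {"x": 0,"y": 0,"z": 0,"turn": 0}
    - {"x": 0,"y": 0,"z": 0,"turn": 0}
    - {"x": 0,"y": 0,"z": 0,"turn": 0}
    - {"x": 0,"y": 0,"z": 0,"turn": 0}
    - {"x": 0,"y": 0,"z": 0,"turn": 0}
    - {"x": 0,"y": 0,"z": 0,"turn": 0}
    - {"x": 0,"y": 0,"z": 0,"turn": 0}
    - {"x": 0,"y": 0,"z": 0,"turn": 0}
    - {"x": 0,"y": 0,"z": 0,"turn": 0}
    - {"x": 0,"y": 0,"z": 0,"turn": 0}
    - {"x": 0,"y": 0,"z": 0,"turn": 0}

```text
time: 20.88
position: [0.5819, -0.3145, 0.0976]
tool_rot: [0.0, 0.998, 0.057, -0.0]
wrist_force: [-0.9, 0.6, -0.2]
gripper_width: 0.003
finger_force: 0.0
```

send_rows:
  deltas:
    - {"x": 0,"y": 0,"z": 0,"turn": 0}
    - {"x": 0,"y": 0,"z": 0,"turn": 0}
    - {"x": 0,"y": 0,"z": 0,"turn": 0}
    - {"x": 0,"y": 0,"z": 0,"turn": 0}
    - {"x": 0,"y": 0,"z": 0,"turn": 0}
    - {"x": 0,"y": 0,"z": 0,"turn": 0}
    - {"x": 0,"y": 0,"z": 0,"turn": 0}
    - {"x": 0,"y": 0,"z": 0,"turn": 0}
    - {"x": 0,"y": 0,"z": 0,"turn": 0}
    - {"x": 0,"y": 0,"z": 0,"turn": 0}
    - {"x": 0,"y": 0,"z": 0,"turn": 0}
    - {"x": 0,"y": 0,"z": 0,"turn": 0}

```text
time: 21.88
position: [0.5819, -0.3145, 0.0976]
tool_rot: [-0.0, 0.998, 0.057, 0.0]
wrist_force: [-0.8, 0.7, -0.6]
gripper_width: -0.001
finger_force: 0.0
```

Held 24–25 mm above the top. One more half second, then straight up and hand in.

send_rows:
  deltas:
    - {"x": 0,"y": 0,"z": 0,"turn": 0}
    - {"x": 0,"y": 0,"z": 0,"turn": 0}
    - {"x": 0,"y": 0,"z": 0,"turn": 0}
    - {"x": 0,"y": 0,"z": 0,"turn": 0}
    - {"x": 0,"y": 0,"z": 0,"turn": 0}
    - {"x": 0,"y": 0,"z": 0,"turn": 0}

```text
time: 22.38
position: [0.5819, -0.3145, 0.0976]
tool_rot: [-0.0, 0.998, 0.057, 0.0]
wrist_force: [0.2, -0.5, -1.0]
gripper_width: 0.0
finger_force: 0.0
```

send_rows:
  deltas:
    - {"x": 0,"y": 0,"z": -0.4,"turn": 0}
    - {"x": 0,"y": 0,"z": -0.8,"turn": 0}
    - {"x": 0,"y": 0,"z": -1,"turn": 0}
    - {"x": 0,"y": 0,"z": -1,"turn": 0}

```text
time: 22.72
position: [0.5849, -0.3163, 0.1836]
tool_rot: [0.003, 0.998, 0.057, 0.004]
wrist_force: [0.5, -0.7, 1.5]
gripper_width: -0.001
finger_force: 0.0
```

send_rows:
  deltas:
    - {"x": 0,"y": 0,"z": -0.5,"turn": 0}
    - {"x": 0,"y": 0,"z": -1,"turn": 0}
    - {"x": 0,"y": 0,"z": -1,"turn": 0}
    - {"x": 0,"y": 0,"z": -1,"turn": 0}
    - {"x": 0,"y": 0,"z": -1,"turn": 0}
    - {"x": 0,"y": 0,"z": -1,"turn": 0}
    - {"x": 0,"y": 0,"z": -1,"turn": 0}

```text
time: 23.3
position: [0.5809, -0.3139, 0.2549]
tool_rot: [-0.001, 0.998, 0.057, -0.002]
wrist_force: [-0.1, -0.2, -0.6]
gripper_width: -0.001
finger_force: 0.0
```

```bash
python3 -c "
from plant import arm,workorder
print(arm.observe()['position']);print(workorder.close_job())"
```

```text
[ 0.58085804 -0.31387944  0.25491176]
the job is handed in; nothing more can be done
None
```

The job is handed in at about 23 s, with no verdict shown: I switched the strip off first, then pointed at the blown capacitor and the matching spare, each for over 2 s from about 24 mm above.

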